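# Gauge the gap of the tile press

## Robot

A 6-joint arm with a two-finger parallel gripper is mounted at the origin on the work surface; the furniture and walls round the work are solid. World frame = base frame: x ahead of the robot, y to its left, z up, the work surface at z = 0. Lengths are in m, angles in rad, forces in N, time in s.
With the tool pointing down it reaches from about 0.225 to 0.875 m from the base axis. Payload 3.4 kg.
Tool frame: the origin (TCP) lies midway between the tips of the shut fingers; the grasp point (between the pads) lies 19 mm behind it; z points along the fingers, y is the line along which they close (so a half turn about z gives the same grasp; the last joint's range is limited). The gripper opens to 85 mm and grips with 20 to 120 N. Pads are 22 mm wide; open, the fingers measure 114 mm over their backs; the gripper's body (76 mm by 85 mm) begins 54 mm behind the grasp point. The pads swing forward as they close: fully open they stand 13 mm farther back than shut.
Start: joints at [1.147, 0.276, 1.505, -0, 1.361, -0.121], TCP at [0.171, 0.549, 0.231] pointing down, gripper open.
Joint ranges: [-2.89, 2.89], [-0.75, 2.08], [0.22, 2.7], [-1.18, 4.32], [0.11, 2.71], [-2.7, 2.7]. Speed limits (rad/s): [2.57, 2.57, 3.14, 3.14, 3.14, 3.14].

## Interface

Orientations are given as a unit quaternion [w, x, y, z].
In Python, from rig import * gives the robot as it stands.
- The arm moves only by the tool apply_moves, never from a script. Its argument "steps" is one flat list of numbers, 4 for each row, row after row: the shift along the world's x, y, z in cm, then the turn about the world's z in degrees. A call has 1 to 8 rows; each row is the pose to reach, as a shift and turn from the pose commanded when the call began; what a row does not reach only later rows make up. A row lasts 1/12 s, in which the tool goes at most 41.7 mm and 7.16 degrees, less where a joint would pass 70% of its speed; a pose out of reach is approached as far as the arm can. A call with a gripper value outside its range is refused whole. "jaw" is the closure in counts, from 0 (fully open) to 255 (shut), set as the call begins (left out, the last holds). The fingers move at their own pace and stop on an object; "newtons" is the grip in N (left out, the last holds). Time passes only in rows, so rows that repeat a pose let the fingers close. It gives the time, the measured TCP pose, the force, the opening and the grip force at its end, in the units of the state.
- get_state(): the state, without advancing time (a new reading comes with each control period).
- get_image(name): name is "scene" or "top" or "wrist"; returns the picture (384x512x3 uint8, red, green, blue); there is no depth.
- calibration(name): a dict with "fx", "fy", "cx", "cy" (pixels), "xyz" and "rotation" of the camera in the world. Camera axes: x right, y up, looking along -z (the intrinsics and any distortion apply to the point x, -y, -z); pixel columns grow to the right and rows downward; lengths in m; the calibration is good to about 2 mm. A picture is of the moment at which its call begins: read the wrist's pose just before it. calibration takes no time and is no camera call; for the wrist camera it gives the pose at the moment of the call.
- sign_off(): hands the job in; it is judged then, once.
The state is a dict: "clock": time; "qpos": joint angles; "qd": joint speeds; "effort": joint torques, N m; "position": TCP position; "ee_rot": TCP orientation; "contact_force": force on the tool from outside, world axes, zero at the start; "moment": the same for the moment, N m; "width": finger opening in m; "gripper_force": force on a finger pad.
Only numpy, scipy, OpenCV 4.12 (cv2) and the standard library are available. Lean on these libraries where they do the work, as an engineer would, in place of code of your own. Each camera call takes 0.05 s, during which the arm holds its last target. There are 200 camera calls.

## Task

Lift the taper gauge out of the tool tray and check what gap the tile press is set to: lay the blade flat on the press bed, and slide it thin end first, square to the front edge and midway between the posts, under the sprung top plate until it drags snugly between the two plates, without prying the top plate up off its stops. Finish holding it there, still in the gripper at that depth, so that I can read it; leave the other things in and around the tray and press where they are.

Things in the scene. Friction and masses are not known exactly. Their poses are not given: they have to be found in the camera images.
- gauge: Taper gauge: steel blade 22 mm wide with an upright wooden grip (22 x 22 mm, 12 to 54 mm above the underside) on its thick end. Origin in the flat underside below the grip; +x along the blade to its thin end, z up. 12 mm thick as far as x = 11 mm, then tapering evenly to 2 mm at the thin end, x = 111 mm. 0.11 kg. Lies flat in the tray, grip up.
- grip (a point): Point in the middle of the gauge's wooden grip, 38 mm above the gauge's underside; a good place to grasp, from above, across either pair of faces.
- tip (a point): Middle of the gauge's thin end, in the plane of its underside (111 mm from the gauge's origin along its +x).
- tray: Shallow open plywood tray, 140 x 250 x 36 mm outside (x, y, z), walls and floor 6 mm thick, fixed; origin at the centre of its underside. The gauge lies near its middle, along its long side, with a modelling stick and a marker along its two long walls. A rack of shelves rises along the bench's far edge, 0.14 m beyond the middles of tray and press: keep the arm on the robot's side of it.
- press: Base of the tile press, fixed: 200 x 132 mm, its flat steel bed 34 mm above the bench. Origin on the bench, +x points into the press from its front, z up. The bed reaches from x = -108 mm (front edge) to +88 mm. Two 14 mm posts stand at x = 20 mm, y = -46 and +46 mm; nothing on the press is higher than 114 mm above the bench.
- press_head: Upper part of the press: stop nuts, springs and black knob nuts on the two posts, and the sprung steel top plate (120 x 122 x 14 mm, low ribs), whose front edge is at press x = -45 mm. Same x, y and yaw as the press. Its origin's height is the gap minus 5 mm; the gap between bed and top plate is set from 5 to 8.5 mm, so the blade fills it 30 to 65 mm past the front edge.
- lip (a point): Middle of the lower front edge of the top plate, at press x = -45 mm, y = 0; its height minus 34 mm is the gap.
- top_plate (a joint): How far the top plate has been lifted off its stop nuts (m): 0 at rest, grows upward. Lifting it off takes about 7 N, then 4 N more per mm. A blade pushed level under it therefore drags with a few newtons once it touches both plates, rising over a few mm of travel, and begins to lift the plate if pushed on.
- stick: Wooden modelling stick, 12 x 130 x 12 mm, lying in the tray; bystander.
- marker: Red and white marker pen, 17 x 135 x 16 mm, lying in the tray; bystander.
- oxide_a: Small film canister with a black lid, 36 x 39 x 54 mm, standing on the glass plate beside the press, on the robot's side of it; bystander.
- oxide_b: Small film canister with a black lid, 34 x 40 x 54 mm, standing on the glass plate beside the press, on the robot's side of it; bystander.
- small_jar: Small glass jar with a green lid, 54 mm across, 92 mm high, standing behind the press, beyond its far end from the tray; bystander.

How it is judged:
On the way, in this order (a step that is already met when the one before it is completed fails the run):
1. the gauge is lifted clear out of the tray in the gripper (z of gauge in the frame of tray above 0.05 m and contact force between the fingers and gauge above 2 N), for 0.2 s.
2. the thin end has entered under the top plate from the front, midway between the posts, held in the gripper (x of tip in the frame of press above -0.037 m and y of tip in the frame of press between -0.02 and 0.02 m and angle between the x axis of gauge and the x axis of press, either way round below 0.2 rad and contact force between the fingers and gauge above 2 N), for 0.1 s.
At the end, for the whole second after the job is handed in: Gauge still in the gripper, at rest, flat (3 deg) and square (7 deg), thin end at least 23 mm under the top plate and within 20 mm of the middle; top plate and bed each press on it with over 1 N (it drags); plate lifted less than 2 mm off its stops (contact force between the fingers and gauge above 2 N and contact force between gauge and press_head above 1 N and contact force between gauge and press above 1 N and value of joint top_plate below 0.002 m and x of tip in the frame of press above -0.022 m and y of tip in the frame of press between -0.02 and 0.02 m and angle between the x axis of gauge and the x axis of press, either way round below 0.12 rad and angle between gauge's own z axis and vertical below 0.05 rad and linear speed of gauge below 0.01 m/s); the arm keeps its last pose, push and grip.
It fails at once if the top plate is pried up by more than 4 mm (value of joint top_plate above 0.004 m).
It fails at once if another thing in or around the tray and press is moved by more than 3 cm (distance of any of stick, marker, oxide_a, oxide_b, small_jar from where it was at the start of the episode above 0.03 m).
It also fails if it takes over 67 s, if anything falls off the work surface, if the arm or the gripper's body presses on something with over 40 N, if the wrist force passes 120 N, or if a joint passes its speed limit or range.

## Working session

There is one attempt and no reset: what is moved stays moved. The work goes in short steps, Python scripts to look and compute and a tool call to move; the robot and the scene stay as the last step left them, time stands still between calls to the robot, and variables do not carry over. Pictures are saved under pics/ and viewed, at most 10 in all, crops included, and the job is handed in when it is done.

Besides the shell and the picture viewer there is one more tool, called after "Request:" by a JSON object that holds its "api" and its "payload", one argument or row to a line. apply_moves: Moves the arm, as the interface text tells. Its arguments: {"type":"object","properties":{"steps":{"type":"array","items":{"type":"number"}},"jaw":{"type":"number"},"newtons":{"type":"number"}},"required":["steps"]}

```bash
mkdir -p pics
cat > h.py <<'E'
from rig import *
import numpy as np, cv2
def grab(n,f):
    im=get_image(n); cv2.imwrite('pics/'+f,im[:,:,::-1]); return im
def ray(n,u,v,z,c=None):
    c=c or calibration(n)
    d=np.array([(u-c['cx'])/c['fx'],-(v-c['cy'])/c['fy'],-1.]); R=np.array(c['rotation']); o=np.array(c['xyz'])
    d=R@d; return o+d*(z-o[2])/d[2]
def proj(n,p,c=None):
    c=c or calibration(n)
    q=np.array(c['rotation']).T@(np.array(p)-np.array(c['xyz'])); return c['cx']+c['fx']*q[0]/-q[2], c['cy']+c['fy']*q[1]/q[2]
E
python3 - <<'E'
from h import *
for n in('top','scene'): grab(n,n+'0.png'); print({k:np.round(v,3).tolist() if not isinstance(v,dict) else v for k,v in calibration(n).items()})
s=get_state();print(s)
E
```

```text
{'fx': 453.226, 'fy': 453.226, 'cx': 255.943, 'cy': 189.407, 'xyz': [0.374, -0.079, 1.255], 'rotation': [-0.699, -0.02, 0.016, 0.714]}
{'fx': 445.776, 'fy': 445.776, 'cx': 252.839, 'cy': 194.147, 'xyz': [-0.356, -0.691, 0.796], 'rotation': [0.795, 0.41, -0.201, -0.399]}
{'clock': 0.1, 'qpos': array([ 1.14698710e+00,  2.76536866e-01,  1.50599622e+00, -1.98676125e-05,
        1.36068376e+00, -1.21014030e-01]), 'qd': array([-0.00024883, -0.00346411, -0.00455712, -0.00067128,  0.0008911 ,
        0.00185895]), 'effort': array([ 1.65555455e-03, -4.17701018e+01, -2.46403706e+01, -2.98904779e-04,
        5.71395125e-03,  6.34559669e-06]), 'position': array([0.1712882 , 0.54841329, 0.2305274 ]), 'ee_rot': array([-2.09142917e-04,  1.50817783e-01,  9.88561246e-01, -7.84763175e-04]), 'contact_force': array([-0.22223669, -0.35935777, -0.5847965 ]), 'moment': array([-0.02113712, -0.0047053 ,  0.01242692]), 'gripper_force': 0.0, 'width': 0.08548726593371672}
```

View pics/top0.png

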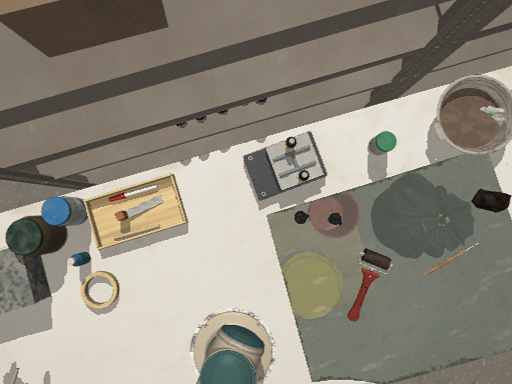

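View pics/scene0.png

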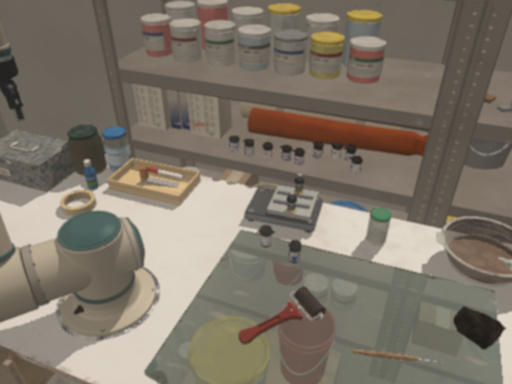

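```bash
sed -i "s/^import numpy.*/&\nfrom scipy.spatial.transform import Rotation\ndef rot(c): return Rotation.from_quat(c['rotation'],scalar_first=True).as_matrix()/; s/np.array(c\['rotation'\])/rot(c)/g" h.py
python3 - <<'E'
from h import *
im=cv2.imread('pics/top0.png')
a=cv2.resize(im[170:250,80:195],None,fx=6.9,fy=6.9,interpolation=cv2.INTER_CUBIC)[:, :790]
cv2.imwrite('pics/a.png',a[:552])
b=cv2.resize(im[125:205,240:355],None,fx=6.9,fy=6.9,interpolation=cv2.INTER_CUBIC)
cv2.imwrite('pics/b.png',b[:552])
for u,v,z in[(122,215,.054),(162,198,.01),(247,160,.034),(264,199,.034),(311,133,.06),(326,174,.06)]: print(u,v,ray('top',u,v,z).round(3))
E
```

```text
122 215 [0.376 0.284 0.054]
162 198 [0.42  0.187 0.01 ]
247 160 [ 0.517 -0.05   0.034]
264 199 [ 0.411 -0.094  0.034]
311 133 [ 0.583 -0.222  0.06 ]
326 174 [ 0.473 -0.259  0.06 ]
```

View pics/a.png

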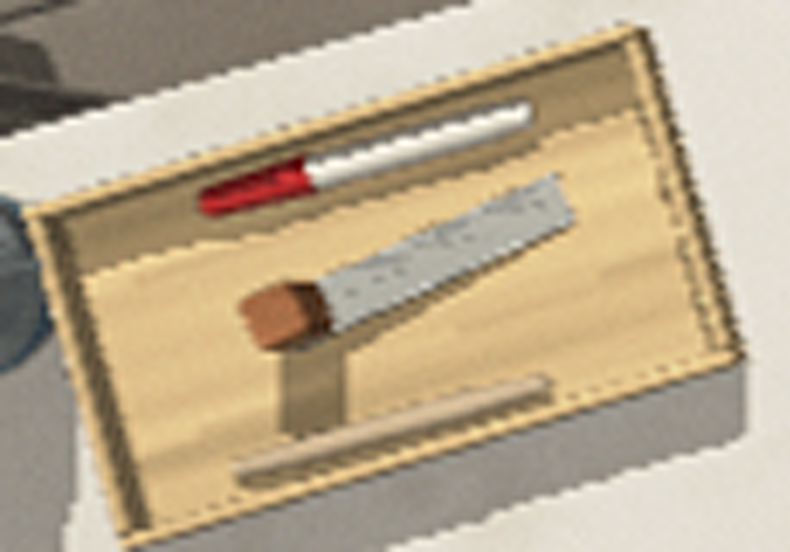

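View pics/b.png

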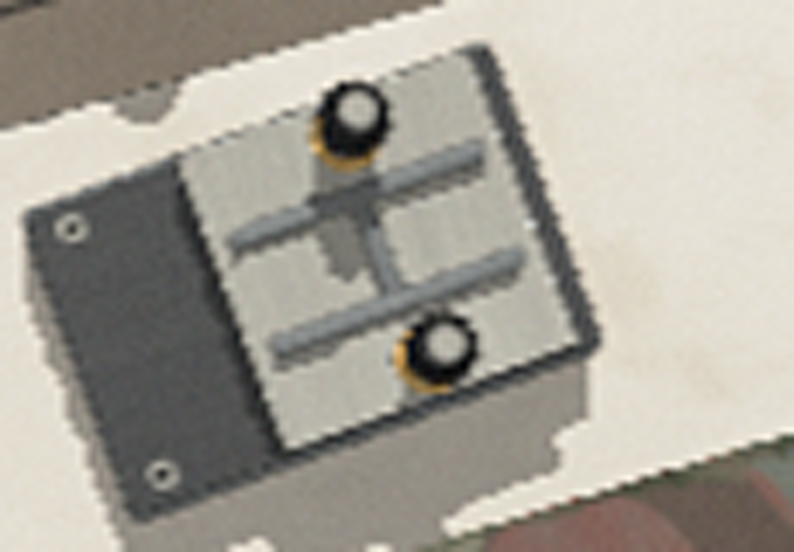

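Run:
```python
from h import *
P=lambda x,y,o,z: ray('top',o[0]+(x+.5)/6.9-.5,o[1]+(y+.5)/6.9-.5,z)[:2]
A=(80,170);B=(240,125)
g=P(278,317,A,.060);t=P(565,195,A,.008);t1=P(557,176,A,.008);t2=P(574,214,A,.008)
print('grip',g,'tip',t,'len',np.linalg.norm(t-g),'yaw',np.degrees(np.arctan2(*(t-g)[::-1])),'w',np.linalg.norm(t1-t2))
c=[P(25,213,B,.034),P(138,520,B,.034)]; b=[P(71,228,B,.034),P(162,474,B,.034)]
p=[P(180,158,B,.055),P(285,450,B,.055),P(575,345,B,.055),P(478,47,B,.055)]
for n,q in(('bedfront',c),('bolts',b),('pf',p[:2]),('pr',p[2:]),('ps',p[1:3])):
  d=q[1]-q[0];print(n,q[0].round(4),q[1].round(4),'mid',((q[0]+q[1])/2).round(4),np.linalg.norm(d).round(4),np.degrees(np.arctan2(d[1],d[0])).round(1))
k=[P(360,108,B,.112),P(447,345,B,.112)]
d=k[1]-k[0];print('knobs',k,sum(k)/2,np.linalg.norm(d),np.degrees(np.arctan2(d[1],d[0])))
m=(sum(c))/2; e=sum(k)/2-m; print('axis from knobs',np.degrees(np.arctan2(e[1],e[0])),np.linalg.norm(e))
```

```text
grip [0.37436291 0.28757095] tip [0.42066197 0.18843598] len 0.10941364588275665 yaw -64.96598615223198 w 0.016704745115142295
bedfront [ 0.5299 -0.0399] [ 0.4085 -0.0817] mid [ 0.4692 -0.0608] 0.1284 -161.0
bolts [ 0.5236 -0.0579] [ 0.4262 -0.0915] mid [ 0.4749 -0.0747] 0.103 -161.0
pf [ 0.5473 -0.1008] [ 0.4336 -0.1387] mid [ 0.4904 -0.1198] 0.1198 -161.6
pr [ 0.4716 -0.2511] [ 0.5879 -0.2169] mid [ 0.5298 -0.234 ] 0.1212 16.4
ps [ 0.4336 -0.1387] [ 0.4716 -0.2511] mid [ 0.4526 -0.1949] 0.1187 -71.3
knobs [array([ 0.55608992, -0.16637361]), array([ 0.46798869, -0.19605225])] [ 0.5120393  -0.18121293] 0.09296584909261929 -161.3828882893911
axis from knobs -70.40755732601453 0.12779975433696605
```

Request:
{"api": "apply_moves", "payload": {
  "steps": [4,-3.5,0,-7,7,-7,0,-14,10,-10.5,0,-21,13,-14,0,-28,16,-17.5,0,-35,19,-21,0,-42,20.3,-24.5,0,-47.6,20.3,-26.1,-3,-47.6],
  "jaw": 60,
  "newtons": 60
}}

```text
clock: 0.77
position: [0.3766, 0.2956, 0.2106]
ee_rot: [0.003, 0.539, 0.842, 0.004]
contact_force: [1.3, 0.3, -1.6]
width: 0.0655
gripper_force: 0.0
```

Request:
{"api": "apply_moves", "payload": {
  "steps": [0,0,-2,0,0,0,-3,0,0,0,-3,0,0,0,-3,0]
}}

```text
clock: 1.1
position: [0.3713, 0.2966, 0.1772]
ee_rot: [-0.0, 0.537, 0.844, -0.0]
contact_force: [-0.3, 0.8, -0.1]
width: 0.0651
gripper_force: 0.0
```

Run:
```python
from h import *
s=get_state();print(s['clock'],s['position'],s['ee_rot'],s['width'],s['qd'].round(3),s['qpos'].round(2))
c=calibration('wrist');print(c)
grab('wrist','w1.png')
for p in((.3744,.2876,.06),(.4207,.1884,.008)):print(proj('wrist',p,c))
```

```text
1.1 [0.3713255  0.29659941 0.17720523] [-3.68863417e-04  5.36627443e-01  8.43819172e-01 -2.38064380e-04] 0.06513752451495412 [ 0.015 -0.012 -0.034 -0.002  0.002  0.001] [0.53 0.17 1.8  0.   1.18 0.09]
{'fx': 296.7281406843272, 'fy': 296.7281406843272, 'cx': 250.60147209113796, 'cy': 193.2497722910256, 'xyz': array([0.34160285, 0.3648435 , 0.31995243]), 'rotation': array([ 0.96576578, -0.14173798, -0.03119152,  0.21502069])}
(np.float64(247.47262256011848), np.float64(199.41519534288201))
(np.float64(248.09673056776046), np.float64(273.30864327541383))
```

View pics/w1.png

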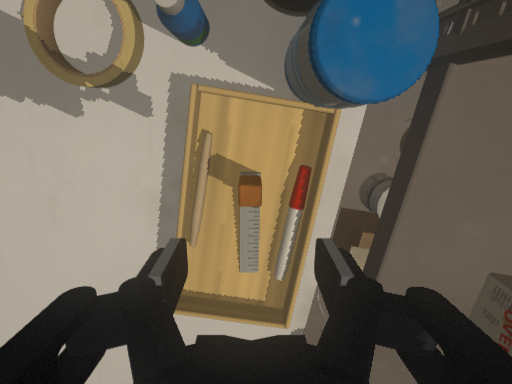

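Run:
```python
from h import *
im=cv2.imread('pics/w1.png')
cv2.imwrite('pics/c.png',cv2.resize(im[160:285,200:320],None,fx=4.8,fy=4.8,interpolation=cv2.INTER_CUBIC))
```

```text
(no output)
```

View pics/c.png

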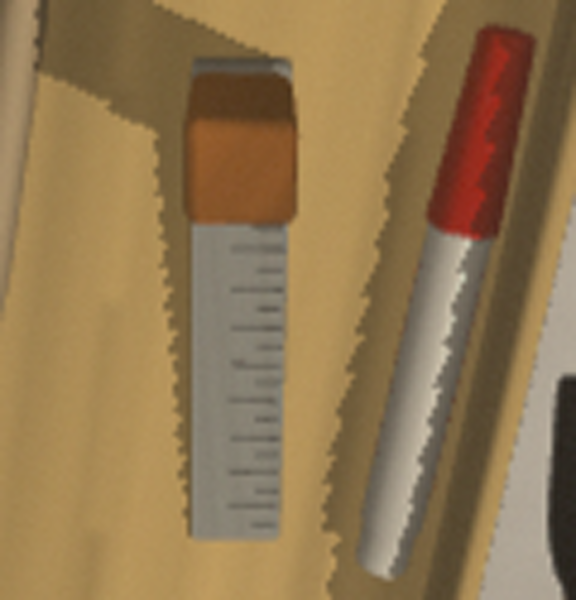

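Run:
```python
from h import *
g=ray('wrist',250,195,.06);t=ray('wrist',248.6,271.7,.008)
d=t-g;print(g,t,np.linalg.norm(d[:2]),np.degrees(np.arctan2(d[1],d[0])))
s=get_state();R=Rotation.from_quat(s['ee_rot'],scalar_first=True).as_matrix();print(s['position'],np.degrees(np.arctan2(R[1,1],R[0,1])))
```

```text
[0.37545624 0.29287884 0.06      ] [0.42131409 0.19094966 0.008     ] 0.1117698529794941 -65.77706135512747
[0.37175647 0.29715244 0.17790651] 25.133876566563746
```

Request:
{"api": "apply_moves", "payload": {
  "steps": [0.2,-0.5,-2.5,-0.6,0.2,-0.5,-5,-0.6,0.2,-0.5,-7,-0.6,0.2,-0.5,-8,-0.6,0.2,-0.5,-8,-0.6,0.2,-0.5,-8,-0.6]
}}

```text
clock: 1.65
position: [0.3739, 0.2923, 0.098]
ee_rot: [0.0, 0.541, 0.841, 0.001]
contact_force: [0.7, -0.2, 1.0]
width: 0.0653
gripper_force: 0.0
```

Request:
{"api": "apply_moves", "payload": {
  "steps": [0.1,-0.1,-2.5,0,0.1,-0.1,-5,0,0.1,-0.1,-6.5,0,0.1,-0.1,-7.2,0,0.1,-0.1,-7.2,0,0.1,-0.1,-7.2,0]
}}

```text
clock: 2.15
position: [0.3756, 0.2909, 0.0264]
ee_rot: [0.001, 0.541, 0.841, 0.001]
contact_force: [0.4, -0.3, 0.3]
width: 0.0653
gripper_force: 0.0
```

Request:
{"api": "apply_moves", "payload": {
  "steps": [0,0,0,0,0,0,0,0,0,0,0,0,0,0,0,0,0,0,0,0,0,0,0,0,0,0,0,0],
  "jaw": 255,
  "newtons": 60
}}

```text
clock: 2.73
position: [0.3751, 0.2902, 0.0262]
ee_rot: [0.0, 0.541, 0.841, 0.001]
contact_force: [0.6, -0.1, 6.8]
width: 0.021
gripper_force: 58.7
```

Request:
{"api": "apply_moves", "payload": {
  "steps": [0,0,2,0,0,0,5,0,0,0,8,0,0,0,10.5,0,0,0,10.5,0,0,0,10.5,0,0,0,10.5,0]
}}

```text
clock: 3.32
position: [0.3738, 0.2895, 0.1296]
ee_rot: [-0.0, 0.541, 0.841, -0.001]
contact_force: [0.5, 0.1, -1.1]
width: 0.0215
gripper_force: 58.9
```

Run:
```python
from h import *
s=get_state();print(s['clock'],s['position'],s['contact_force'],s['gripper_force'],s['ee_rot'])
c=calibration('wrist')
im=grab('wrist','w2.png')
R=Rotation.from_quat(s['ee_rot'],scalar_first=True).as_matrix()
tip=s['position']+R@np.array([0,0,0.0]); 
e=np.degrees(np.arctan2(R[1,1],R[0,1]))-90; u=np.array([np.cos(np.radians(e)),np.sin(np.radians(e)),0])
z=s['position'][2]-.0202
print(e,proj('wrist',s['position']+.111*u+[0,0,-.0182],c))
cv2.imwrite('pics/w2c.png',cv2.resize(im[230:350,170:330,::-1],None,fx=4.8,fy=4.8,interpolation=cv2.INTER_CUBIC))
```

```text
3.3167 [0.37378784 0.28950314 0.12955459] [ 0.49005497  0.07852406 -1.08524948] 58.904351592063904 [-3.70545040e-04  5.41365132e-01  8.40787213e-01 -7.20812037e-04]
-65.55326699814643 (np.float64(247.851718701233), np.float64(381.1399610383534))
```

View pics/w2.png

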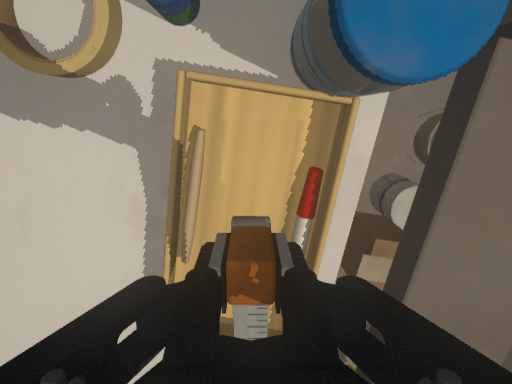

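Request:
{"api": "apply_moves", "payload": {
  "steps": [1,-3.5,0,-1,2,-7.5,0,-2,3,-11.5,0,-3,4,-15.5,0,-4,5,-19.5,0,-5,6,-23.5,-1,-5.7,7.1,-27.5,-2,-5.7,7.1,-27.5,-3,-5.7]
}}

```text
clock: 4.03
position: [0.4477, 0.0086, 0.099]
ee_rot: [0.002, 0.585, 0.811, -0.001]
contact_force: [0.1, -0.7, -0.8]
width: 0.0212
gripper_force: 58.8
```

Request:
{"api": "apply_moves", "payload": {
  "steps": [0,0,-1,0,0,0,-2,0,0,0,-2,0,0,0,-2,0]
}}

```text
clock: 4.37
position: [0.4441, 0.0151, 0.0788]
ee_rot: [-0.002, 0.583, 0.813, -0.001]
contact_force: [0.5, 0.9, -1.1]
width: 0.0213
gripper_force: 58.8
```

```bash
cat > st.py <<'E'
from h import *
s=get_state();R=Rotation.from_quat(s['ee_rot'],scalar_first=True).as_matrix()
yaw=np.degrees(np.arctan2(R[1,1],R[0,1]))-90
O=np.array([.505,-.1625]);a=np.radians(-71.3);u=np.array([np.cos(a),np.sin(a)]);v=np.array([-u[1],u[0]])
q=s['position'][:2]-O
print(s['clock'],s['position'].round(4),'yaw',yaw.round(2),'tilt',R[:,2].round(4),'press x of tip',(q@u+.111).round(4),'y',(q@v).round(4),'F',s['contact_force'].round(2),'along',(s['contact_force'][:2]@u).round(2),'grip',s['gripper_force'],s['width'])
E
python3 - <<'E'
exec(open('st.py').read())
im=grab('top','t2.png'); im2=grab('scene','s2.png')
a=cv2.resize(im[120:210,190:330],(700,450),interpolation=cv2.INTER_CUBIC)
cv2.imwrite('pics/t2c.png',a[:,:,::-1])
E
```

```text
4.3667 [0.4441 0.0151 0.0788] yaw -71.27 tilt [-4.4e-03  6.0e-04 -1.0e+00] press x of tip -0.0767 y -0.0008 F [ 0.54  0.9  -1.07] along -0.67 grip 58.844475746154785 0.02127719061534244
```

View pics/t2c.png

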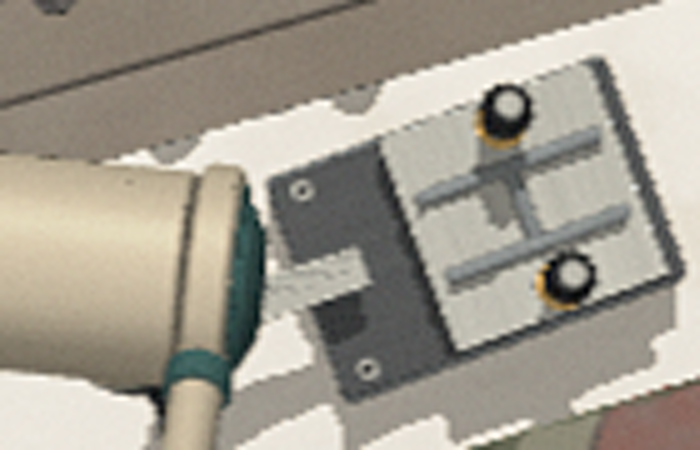

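Run:
```python
exec(open('st.py').read())
for x,y in((358,250),(372,288),(365,269)):
  p=ray('top',190+(x+.5)/5-.5,120+(y+.5)/5-.5,.06)[:2]-O; print(p@u,p@v)
```

```text
4.4667 [0.4455 0.0152 0.0801] yaw -71.22 tilt [-7.e-04  1.e-04 -1.e+00] press x of tip -0.0764 y 0.0006 F [ 0.15 -0.11 -0.52] along 0.15 grip 58.845325112342834 0.02110983072234432
-0.07638126168488392 0.007797854213924244
-0.07629395648546701 -0.013680926272282097
-0.07633758928598944 -0.002946407014777214
```

Request:
{"api": "apply_moves", "payload": {
  "steps": [0.2,0,-0.7,0,0.2,0,-1.4,0,0.2,0,-2,0,0.2,0,-2.2,0,0.2,0,-2.3,0,0.2,0,-2.3,0,0.2,0,-2.3,0]
}}

```text
clock: 5.05
position: [0.4477, 0.015, 0.0574]
ee_rot: [0.0, 0.582, 0.813, 0.0]
contact_force: [-0.4, 0.4, -0.9]
width: 0.0215
gripper_force: 58.8
```

Request:
{"api": "apply_moves", "payload": {
  "steps": [0,0,-0.1,0,0,0,-0.15,0,0,0,-0.2,0,0,0,-0.2,0,0,0,-0.2,0]
}}

```text
clock: 5.47
position: [0.4476, 0.015, 0.0554]
ee_rot: [0.0, 0.582, 0.813, 0.0]
contact_force: [0.1, -0.2, -0.7]
width: 0.0215
gripper_force: 58.8
```

```bash
python3 st.py
```

```text
5.4667 [0.4476 0.015  0.0554] yaw -71.25 tilt [ 2.e-04 -0.e+00 -1.e+00] press x of tip -0.0755 y 0.0026 F [ 0.13 -0.2  -0.65] along 0.23 grip 58.84486198425293 0.021480076549396855
```

Request:
{"api": "apply_moves", "payload": {
  "steps": [0,0,-0.05,0,0,0,-0.1,0,0,0,-0.1,0]
}}

```text
clock: 5.72
position: [0.4476, 0.015, 0.0543]
ee_rot: [-0.0, 0.582, 0.813, 0.0]
contact_force: [0.6, 0.2, -1.4]
width: 0.021
gripper_force: 58.8
```

Request:
{"api": "apply_moves", "payload": {
  "steps": [0,0,-0.05,0,0,0,-0.05,0,0,0,-0.05,0]
}}

```text
clock: 5.97
position: [0.4477, 0.015, 0.0539]
ee_rot: [0.0, 0.582, 0.813, 0.0]
contact_force: [0.1, -1.4, -1.1]
width: 0.0211
gripper_force: 59.0
```

Request:
{"api": "apply_moves", "payload": {
  "steps": [0,0,-0.05,0,0,0,-0.05,0,0,0,-0.05,0]
}}

```text
clock: 6.22
position: [0.4477, 0.0151, 0.0537]
ee_rot: [0.0, 0.582, 0.813, 0.0]
contact_force: [-0.5, 1.0, 3.2]
width: 0.0215
gripper_force: 59.6
```

Request:
{"api": "apply_moves", "payload": {
  "steps": [0,0,-0.05,0,0,0,-0.05,0,0,0,-0.05,0]
}}

```text
clock: 6.47
position: [0.4477, 0.0152, 0.0534]
ee_rot: [0.0, 0.583, 0.813, 0.0]
contact_force: [-1.7, 3.3, 7.2]
width: 0.0212
gripper_force: 60.2
```

Request:
{"api": "apply_moves", "payload": {
  "steps": [0,0,0.05,0,0.32,-0.95,0.05,0,0.64,-1.89,0.05,0,0.96,-2.84,0.05,0,1.28,-3.79,0.05,0,1.6,-4.73,0.05,0,1.6,-4.73,0.05,0,1.6,-4.73,0.05,0]
}}

```text
clock: 7.13
position: [0.4646, -0.0328, 0.054]
ee_rot: [0.001, 0.583, 0.813, 0.0]
contact_force: [0.0, 0.1, 5.9]
width: 0.0215
gripper_force: 60.0
```

```bash
python3 st.py
```

```text
7.1333 [ 0.4646 -0.0328  0.054 ] yaw -71.29 tilt [ 1.9e-03 -3.0e-04 -1.0e+00] press x of tip -0.0248 y 0.0033 F [0.05 0.08 5.9 ] along -0.06 grip 59.98717904090881 0.021512716072986954
```

Request:
{"api": "apply_moves", "payload": {
  "steps": [0.1,-0.28,0,0,0.19,-0.57,0,0,0.25,-0.76,0,0,0.25,-0.76,0,0,0.25,-0.76,0,0]
}}

```text
clock: 7.55
position: [0.4661, -0.0386, 0.0542]
ee_rot: [-0.001, 0.583, 0.812, 0.001]
contact_force: [-1.7, 6.2, 10.6]
width: 0.0215
gripper_force: 60.5
```

```bash
python3 st.py
```

```text
7.55 [ 0.4661 -0.0386  0.0542] yaw -71.33 tilt [ 3.0e-04  2.8e-03 -1.0e+00] press x of tip -0.0189 y 0.0029 F [-1.73  6.18 10.55] along -6.41 grip 60.49928426742554 0.021466300412931596
```

Request:
{"api": "apply_moves", "payload": {
  "steps": [0.06,-0.19,0,0,0.13,-0.38,0,0,0.13,-0.38,0,0,0.13,-0.38,0,0]
}}

```text
clock: 7.88
position: [0.4671, -0.0421, 0.0542]
ee_rot: [-0.001, 0.583, 0.812, 0.001]
contact_force: [-2.0, 6.6, 10.7]
width: 0.0214
gripper_force: 60.6
```

```bash
python3 st.py
```

```text
7.8833 [ 0.4671 -0.0421  0.0542] yaw -71.33 tilt [-1.0e-04  3.1e-03 -1.0e+00] press x of tip -0.0152 y 0.0027 F [-1.98  6.62 10.7 ] along -6.91 grip 60.555481910705566 0.02143061364278088
```

Request:
{"api": "apply_moves", "payload": {
  "steps": [0,0,0.05,0,0,0,0.05,0,0,0,0.05,0]
}}

```text
clock: 8.13
position: [0.4675, -0.0433, 0.0542]
ee_rot: [-0.0, 0.583, 0.813, 0.0]
contact_force: [-1.1, 3.1, 6.5]
width: 0.0215
gripper_force: 59.8
```

```bash
python3 st.py
```

```text
8.1333 [ 0.4675 -0.0433  0.0542] yaw -71.27 tilt [ 2.e-04  9.e-04 -1.e+00] press x of tip -0.014 y 0.0027 F [-1.07  3.14  6.46] along -3.31 grip 59.75783050060272 0.021546428010985677
```

Request:
{"api": "apply_moves", "payload": {
  "steps": [0,0,0.04,0,0,0,0.04,0,0.1,-0.28,0.04,0,0.1,-0.28,0.04,0,0.1,-0.28,0.04,0]
}}

```text
clock: 8.55
position: [0.4686, -0.0469, 0.0542]
ee_rot: [0.0, 0.583, 0.813, -0.0]
contact_force: [0.5, 1.1, 1.3]
width: 0.021
gripper_force: 59.2
```

```bash
python3 st.py
```

```text
8.55 [ 0.4686 -0.0469  0.0542] yaw -71.26 tilt [ 2.e-04 -4.e-04 -1.e+00] press x of tip -0.0102 y 0.0026 F [0.5  1.14 1.32] along -0.92 grip 59.192436933517456 0.02102298212543978
```

Request:
{"api": "apply_moves", "payload": {
  "steps": [0.1,-0.28,0,0,0.1,-0.28,0,0,0.1,-0.28,0,0]
}}

```text
clock: 8.8
position: [0.4697, -0.0498, 0.0542]
ee_rot: [0.0, 0.582, 0.813, -0.0]
contact_force: [-0.4, 0.2, 1.5]
width: 0.0211
gripper_force: 59.1
```

```bash
python3 st.py
```

```text
8.8 [ 0.4697 -0.0498  0.0542] yaw -71.24 tilt [ 4.e-04 -7.e-04 -1.e+00] press x of tip -0.0071 y 0.0027 F [-0.4   0.16  1.54] along -0.28 grip 59.12669062614441 0.021142000034486765
```

Now a light bed contact (~2 N), no plate drag yet; continue in 3 mm steps.

Request:
{"api": "apply_moves", "payload": {
  "steps": [0.1,-0.28,0,0,0.1,-0.28,0,0,0.1,-0.28,0,0]
}}

```text
clock: 9.05
position: [0.4707, -0.0526, 0.0542]
ee_rot: [0.0, 0.582, 0.813, -0.0]
contact_force: [-0.1, -0.4, 1.6]
width: 0.0212
gripper_force: 59.1
```

Request:
{"api": "apply_moves", "payload": {
  "steps": [0.1,-0.28,0,0,0.1,-0.28,0,0,0.1,-0.28,0,0]
}}

```text
clock: 9.3
position: [0.4717, -0.0553, 0.0543]
ee_rot: [0.0, 0.582, 0.813, -0.0]
contact_force: [-0.4, -0.1, -0.1]
width: 0.0213
gripper_force: 59.1
```

```bash
python3 st.py
```

```text
9.3 [ 0.4717 -0.0553  0.0543] yaw -71.24 tilt [ 5.e-04 -6.e-04 -1.e+00] press x of tip -0.0012 y 0.0028 F [-0.41 -0.09 -0.12] along -0.04 grip 59.05704975128174 0.0212601767035539
```

Request:
{"api": "apply_moves", "payload": {
  "steps": [0.1,-0.28,0,0,0.1,-0.28,0,0,0.1,-0.28,0,0]
}}

```text
clock: 9.55
position: [0.4726, -0.0581, 0.0542]
ee_rot: [0.0, 0.582, 0.813, -0.0]
contact_force: [-0.5, -0.1, -0.8]
width: 0.0211
gripper_force: 59.0
```

Request:
{"api": "apply_moves", "payload": {
  "steps": [0.1,-0.28,0,0,0.1,-0.28,0,0,0.1,-0.28,0,0]
}}

```text
clock: 9.8
position: [0.4736, -0.0608, 0.0542]
ee_rot: [0.0, 0.582, 0.813, -0.0]
contact_force: [-0.6, -0.4, -0.7]
width: 0.021
gripper_force: 59.0
```

```bash
python3 st.py
```

```text
9.8 [ 0.4736 -0.0608  0.0542] yaw -71.25 tilt [ 3.e-04 -4.e-04 -1.e+00] press x of tip 0.0046 y 0.0029 F [-0.57 -0.38 -0.7 ] along 0.18 grip 59.03645575046539 0.021049481587951165
```

Request:
{"api": "apply_moves", "payload": {
  "steps": [0,0,-0.03,0,0.1,-0.28,-0.03,0,0.1,-0.28,-0.03,0,0.1,-0.28,-0.03,0]
}}

```text
clock: 10.13
position: [0.4744, -0.063, 0.0542]
ee_rot: [-0.0, 0.583, 0.813, 0.0]
contact_force: [-0.9, 2.7, 6.3]
width: 0.0214
gripper_force: 59.5
```

Request:
{"api": "apply_moves", "payload": {
  "steps": [0.06,-0.19,0,0,0.06,-0.19,0,0,0.06,-0.19,0,0]
}}

```text
clock: 10.38
position: [0.4749, -0.0647, 0.0542]
ee_rot: [-0.0, 0.583, 0.813, 0.0]
contact_force: [-0.9, 3.5, 4.6]
width: 0.0214
gripper_force: 59.8
```

```bash
python3 st.py
```

```text
10.3833 [ 0.4749 -0.0647  0.0542] yaw -71.28 tilt [-1.e-04  1.e-03 -1.e+00] press x of tip 0.0087 y 0.0029 F [-0.9   3.47  4.6 ] along -3.57 grip 59.791855216026306 0.021394266844572976
```

Request:
{"api": "apply_moves", "payload": {
  "steps": [0.06,-0.19,0,0,0.06,-0.19,0,0,0.06,-0.19,0,0]
}}

```text
clock: 10.63
position: [0.4754, -0.0665, 0.0542]
ee_rot: [-0.0, 0.583, 0.813, 0.0]
contact_force: [-1.0, 3.9, 6.0]
width: 0.021
gripper_force: 59.8
```

```bash
python3 st.py
```

```text
10.6333 [ 0.4754 -0.0665  0.0542] yaw -71.28 tilt [-1.0e-04  1.1e-03 -1.0e+00] press x of tip 0.0106 y 0.0028 F [-0.96  3.9   5.97] along -4.0 grip 59.78509604930878 0.021028850051458842
```

Request:
{"api": "apply_moves", "payload": {
  "steps": [0.06,-0.19,0,0,0.06,-0.19,0,0,0.06,-0.19,0,0]
}}

```text
clock: 10.88
position: [0.476, -0.0684, 0.0542]
ee_rot: [-0.0, 0.583, 0.813, 0.0]
contact_force: [-1.5, 3.5, 4.9]
width: 0.0213
gripper_force: 59.8
```

```bash
python3 st.py
```

```text
10.8833 [ 0.476  -0.0684  0.0542] yaw -71.27 tilt [-2.0e-04  1.1e-03 -1.0e+00] press x of tip 0.0125 y 0.0027 F [-1.51  3.48  4.93] along -3.78 grip 59.77088391780853 0.021314578729323436
```

Request:
{"api": "apply_moves", "payload": {
  "steps": [0.06,-0.19,0,0,0.06,-0.19,0,0,0.06,-0.19,0,0]
}}

```text
clock: 11.13
position: [0.4765, -0.0701, 0.0542]
ee_rot: [-0.001, 0.583, 0.813, 0.0]
contact_force: [-0.8, 3.8, 6.4]
width: 0.021
gripper_force: 59.9
```

Request:
{"api": "apply_moves", "payload": {
  "steps": [0.06,-0.19,0,0,0.06,-0.19,0,0,0.06,-0.19,0,0]
}}

```text
clock: 11.38
position: [0.4767, -0.071, 0.0542]
ee_rot: [-0.001, 0.583, 0.813, 0.001]
contact_force: [-3.3, 6.5, 7.6]
width: 0.0212
gripper_force: 60.1
```

```bash
python3 st.py
```

```text
11.3833 [ 0.4767 -0.071   0.0542] yaw -71.32 tilt [-0.0011  0.0032 -1.    ] press x of tip 0.0153 y 0.0025 F [-3.25  6.55  7.63] along -7.25 grip 60.09882688522339 0.021179656763574247
```

Request:
{"api": "apply_moves", "payload": {
  "steps": [0.03,-0.1,0,0,0.06,-0.19,0,0,0.06,-0.19,0,0,0.06,-0.19,0,0]
}}

```text
clock: 11.72
position: [0.4767, -0.0715, 0.0542]
ee_rot: [-0.002, 0.583, 0.812, 0.002]
contact_force: [-1.7, 12.5, 8.4]
width: 0.0217
gripper_force: 60.3
```

```bash
python3 st.py
```

```text
11.7167 [ 0.4767 -0.0715  0.0542] yaw -71.36 tilt [-0.002   0.0056 -1.    ] press x of tip 0.0157 y 0.0024 F [-1.65 12.5   8.36] along -12.37 grip 60.330321192741394 0.02174669057801903
```

Request:
{"api": "apply_moves", "payload": {
  "steps": [0,0,0,0,0,0,0,0,0,0,0,0,0,0,0,0,0,0,0,0,0,0,0,0]
}}

```text
clock: 12.22
position: [0.4767, -0.0715, 0.0542]
ee_rot: [-0.002, 0.583, 0.812, 0.002]
contact_force: [-3.0, 11.5, 9.0]
width: 0.0217
gripper_force: 60.3
```

Run:
```python
exec(open('st.py').read())
im=grab('scene','s3.png'); im2=cv2.imread('pics/s2.png')
f=lambda a:cv2.resize(a[160:260,200:340],(700,500),interpolation=cv2.INTER_CUBIC)
cv2.imwrite('pics/s3c.png',f(im)[:,:,::-1])
```

```text
12.2167 [ 0.4767 -0.0715  0.0542] yaw -71.35 tilt [-0.002   0.0055 -1.    ] press x of tip 0.0158 y 0.0024 F [-2.97 11.54  8.99] along -11.88 grip 60.32270014286041 0.021724353159183862
```

View pics/s3c.png

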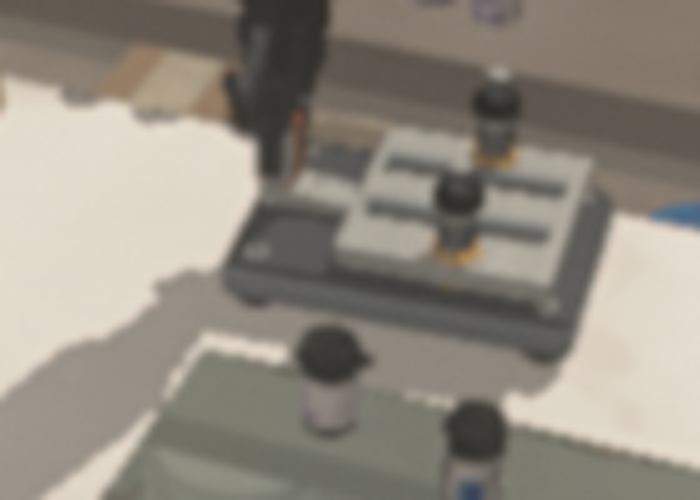

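```bash
python3 -c "
from rig import *
print(sign_off())"
```

```text
the job is handed in; nothing more can be done
None
```

The job is handed in: the gauge is held square and flat under the top plate, about 60 mm past the front edge, so the press is set to a gap of roughly 8 mm. It drags snugly at about 12 N of push, and I estimate the plate presses on it with about 5 N, below the 7 N that would lift it off its stops.

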